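# Change the cassettes in the gel reader and start it

### The job

Take every spent red-finned cassette out of the reader and lay it flat on the sloped deck of the drain rack, and slide every fresh teal-finned cassette fully home into a bay of its own (any bay). When all are in place, push the blue door shut until it seats on its catch, and then press the green start button. Leave the bottle, tip box and pipette where they are.

Things in the scene. Friction and masses are not known exactly. Their poses are not given: they have to be found in the camera images.
- spent0: Spent (red fin) cassette: flat plate 90 x 44 x 12 mm, 90 g or so. Origin: centre of its underside, x along the 90 mm, z up. An upright grip fin stands on it near the -x end: centred at x = -30 mm, 28 mm long in x, 10 mm thick in y, from 12 to 40 mm above the underside. Starts in a reader bay; 2 or 3 exist in a run.
- spent1: Spent (red fin) cassette: flat plate 90 x 44 x 12 mm, 90 g or so. Origin: centre of its underside, x along the 90 mm, z up. An upright grip fin stands on it near the -x end: centred at x = -30 mm, 28 mm long in x, 10 mm thick in y, from 12 to 40 mm above the underside. Starts in a reader bay; 2 or 3 exist in a run.
- spent2: Spent (red fin) cassette: flat plate 90 x 44 x 12 mm, 90 g or so. Origin: centre of its underside, x along the 90 mm, z up. An upright grip fin stands on it near the -x end: centred at x = -30 mm, 28 mm long in x, 10 mm thick in y, from 12 to 40 mm above the underside. Starts in a reader bay; 2 or 3 exist in a run.
- fresh0: Fresh (teal fin) cassette: flat plate 90 x 44 x 12 mm, 90 g or so. Origin: centre of its underside, x along the 90 mm, z up. An upright grip fin stands on it near the -x end: centred at x = -30 mm, 28 mm long in x, 10 mm thick in y, from 12 to 40 mm above the underside. Starts flat on the bench, at right.
- fresh1: Fresh (teal fin) cassette: flat plate 90 x 44 x 12 mm, 90 g or so. Origin: centre of its underside, x along the 90 mm, z up. An upright grip fin stands on it near the -x end: centred at x = -30 mm, 28 mm long in x, 10 mm thick in y, from 12 to 40 mm above the underside. Starts flat on the bench, at right.
- fresh2: Fresh (teal fin) cassette: flat plate 90 x 44 x 12 mm, 90 g or so. Origin: centre of its underside, x along the 90 mm, z up. An upright grip fin stands on it near the -x end: centred at x = -30 mm, 28 mm long in x, 10 mm thick in y, from 12 to 40 mm above the underside. Starts flat on the bench, at right.
- reader: White benchtop reader, fixed, 192 mm wide. Origin at its underside, x into the bays, away from the robot. Housing from x = -60 (front face) to 80 mm, 85 mm high; in its face three level slots 48 wide, 16 high, 56 mm deep to a solid stop, mouths flared 13 mm out, floor 20 mm above the bench. In front an open-topped ledge, also 20 mm high, from x = -103 to -60 mm.
- bay0 (a point): Underside centre of a cassette fully home against the stop of bay 0 (left, +y); axes as the reader's. It slides in along +x, plate end first; 56 mm of it enter the slot and its fin end stays over the ledge, 5 mm behind the shut door. Bays are 56 mm apart.
- bay1 (a point): Underside centre of a cassette fully home against the stop of bay 1 (middle); axes as the reader's. It slides in along +x, plate end first; 56 mm of it enter the slot and its fin end stays over the ledge, 5 mm behind the shut door. Bays are 56 mm apart.
- bay2 (a point): Underside centre of a cassette fully home against the stop of bay 2 (right, -y); axes as the reader's. It slides in along +x, plate end first; 56 mm of it enter the slot and its fin end stays over the ledge, 5 mm behind the shut door. Bays are 56 mm apart.
- door (a joint): Angle (rad) of the reader's blue side-hinged door: 0 = shut and seated, grows as it swings out towards the robot (max 2.2). Starts wide open; stays where left (light friction). A spring ball catch at its free end resists from about 0.05 rad on and takes about 6 to 10 N there to pass; then the door snaps to 0 and is held. Short of that it stays ajar.
- door_hinge (a point): On the vertical hinge axis at the reader's left (+y) front corner, 40 mm above the bench, mid-thickness of the panel. Its axes turn with the door: the panel runs from y = -2 to -190 mm, is 8 mm thick, its outer face at x = -4 mm, from 5 to 75 mm above the bench. Opening turns it clockwise seen from above.
- start (a joint): Travel (m) of the reader's green start button: 0 = up, 0.006 = fully down; springs back; about 5 N.
- start_top (a point): Centre of the top of the green start button, 26 mm across, on the reader's top; pressed straight down.
- rack: Fixed aluminium drain rack, 184 mm wide in y; a sloped deck 130 mm long that rises at 0.35 rad (20 deg) towards its +x, away from the robot. Origin under its centre on the bench. Three lanes 56 mm wide between ribs 8 mm high, and a lip 10 mm high across the low end.
- lane0 (a point): Centre of the deck surface of lane 0 (left, +y), 45 mm above the bench; axes as the rack's (level).
- lane1 (a point): Centre of the deck surface of lane 1 (middle), 45 mm above the bench; axes as the rack's (level).
- lane2 (a point): Centre of the deck surface of lane 2 (right, -y), 45 mm above the bench; axes as the rack's (level).
- bottle: Bystander: glass bottle with blue cap, 80 mm across, 170 mm tall; origin under its centre.
- tips: Bystander: pink and white pipette-tip box 120 x 85 x 55 mm; origin under its centre.
- pipette: Bystander: pipette lying on the bench, 220 mm long, 24 mm thick; origin on its axis line at bench level.
Mind the look-alikes: they are no part of the job. Leave any orange look-alike of the spent0 alone.

How it is judged:
By the outcome, as a careful person would: the job done as asked, in the order asked, and still so for the second after the job is handed in, with the robot touching nothing.
Of spent0, spent1, spent2 only 2 to 3 are there at a start; the rules pass over those that are not, and their reading is None.
At some moment in a run one of fresh0, fresh1, fresh2 may be knocked a few centimetres aside while the robot is not near it.
Once in a run the grip may slacken for a moment while it holds something.
It also fails if it takes over 200 s, if anything falls off the work surface, if the arm or the gripper's body presses on something with over 40 N, if the wrist force passes 120 N, or if a joint passes its speed limit or range.

### The arm

A 6-joint arm with a two-finger parallel gripper is mounted at the origin on the work surface. World frame = base frame: x ahead of the robot, y to its left, z up, the work surface at z = 0. Lengths are in mm, angles in degrees, forces in N, time in s.
With the tool pointing down it reaches from about 325 to 925 mm from the base axis. Payload 3.1 kg.
Tool frame: the origin (TCP) lies at the very end of the fingers, on their centre line; the grasp point (between the pads) lies grasp_offset behind it (grasp_offset is the distance from the TCP to the grasp point, in mm); z points along the fingers, y is the line along which they close (so a half turn about z gives the same grasp; the last joint's range is limited). The gripper opens to 85 mm and grips with 20 to 120 N. Pads are 22 mm wide; open, the fingers measure 114 mm over their backs; the gripper's body (76 mm by 85 mm) begins 54 mm behind the grasp point. The pads swing forward as they close: fully open they stand 13 mm farther back than shut.
Start: joints at [57.685, 12.427, 92.441, -0, 75.132, -6.429], TCP at [272.85, 562.31, 231.3] pointing down, gripper open.
Joint ranges: [-157.48, 157.48], [-44.54, 120.13], [17.64, 146.25], [-64.5, 244.5], [7.68, 150.69], [-147.95, 147.95]. Speed limits (degrees/s): [159.86, 159.86, 180, 180, 180, 180].

### API

Orientations are given as [roll, pitch, yaw] about the fixed x, y, z axes, in that order (R = Rz(yaw) Ry(pitch) Rx(roll)).
In Python, from station import * gives the robot as it stands. Calls block until the motion is done:
- goto(position, orientation): joint-space move of the TCP to a pose.
- move_l(position, attitude=None, speed=150): straight line of the TCP; attitude=None keeps the orientation; speed is the mean speed in mm/s.
- move_j(angles): joint-space move.
- grip(opening, squeeze=None): finger opening in mm; squeeze is the grip in N (None keeps the last); returns when the fingers have stopped.
- wait(seconds).
- solve_ik(position, orientation): joint angles nearest the present ones, or None.
- get_obs(): the state.
- get_image(name): name is "scene" or "top" or "wrist"; returns the picture (420x560x3 uint8, red, green, blue); there is no depth.
- get_calibration(name): a dict with "fx", "fy", "cx", "cy" (pixels), "R" (3x3) and "t" (3): a world point X has camera coordinates R X + t; the wrist camera has in their place "mount" (4x4, takes a point from camera to tool coordinates, whose origin is the TCP and whose axes are the flange's). Camera axes: x right, y down, z forward; pixel columns grow to the right and rows downward; lengths in mm; the calibration is good to about 2 mm. The wrist camera is an equidistant fisheye: a pixel r from the principal point sees the ray r / f radians off the axis. A picture is of the moment at which its call begins: read the wrist's pose just before it. get_calibration takes no time and is no camera call.
A pose or a line that the arm cannot do raises Unreachable and nothing moves.
- sign_off(): hands the job in; it is judged then, once.
Trained networks look in the newest picture that a camera, given by its name, has taken for a name from the list of things; names that differ only in an ending like _2 or _b are one class to them, and where a whole thing is asked for, a point or a joint stands for the part that bears it (a point fixed in the world has none). Each returns a list of dicts, best first, with "score" (0 to 1); they miss things now and then, are a little off and sometimes report something else, mostly with a low value. They report only what shows in the picture. A call takes as long as a camera call. They do not tell look-alikes from the thing itself.
- spot_in(name, camera): "extent" ([centre column, centre row, width, height] in pixels, round what is visible of it).
- regions_of(name, camera): "region" (420x560 bool, what is visible of it) and "extent" ([centre column, centre row, width, height] in pixels, round what is visible of it).
The state is a dict: "t": time; "joint_pos": joint angles; "qvel": joint speeds; "effort": joint torques, N m; "tcp_pos": TCP position; "ee_rot": TCP orientation; "wrist_force": force on the tool from outside, world axes, zero at the start; "moment": the same for the moment, N m; "grip_width": finger opening in mm; "grip_force": force on a finger pad.
Only numpy, scipy, OpenCV 4.12 (cv2) and the standard library are available. Lean on these libraries where they do the work, as an engineer would, in place of code of your own. Each camera call takes 0.05 s, during which the arm holds its last target. There are 200 camera calls.

## Working session

There is one attempt and no reset: what is moved stays moved. The work goes in short steps, each a Python script; the robot and the scene stay as the last script left them, time stands still between calls to the robot, and variables do not carry over. Pictures are saved under pics/ and viewed, at most 18 in all, crops included, and the job is handed in when it is done.

```bash
ls; mkdir -p pics
python3 - <<'E'
from station import *
import cv2,numpy as np
for n in("scene","top"):
    im=get_image(n); cv2.imwrite(f"pics/{n}0.png",im[:,:,::-1])
    c=get_calibration(n); print(n,{k:np.round(v,4).tolist() for k,v in c.items()})
    for k in("spent0","fresh0","reader","door","start","rack","bottle","tips","pipette"):
        print(k,[(np.round(d["extent"]).tolist(),round(d["score"],2)) for d in spot_in(k,n)])
print(get_calibration("wrist"),grasp_offset if 'grasp_offset' in globals() else None); o=get_obs();print(o)
E
```

```text
pics
scene {'fx': 447.3874, 'fy': 447.3874, 'cx': 284.3695, 'cy': 209.9226, 'R': [[0.2473, 0.9689, 0.0108], [0.7525, -0.185, -0.6321], [-0.6104, 0.1645, -0.7748]], 't': [-177.8271, -419.2348, 1501.7043]}
spent0 [([379.0, 277.0, 34.0, 43.0], 0.74)]
fresh0 [([132.0, 207.0, 22.0, 34.0], 0.91), ([219.0, 194.0, 20.0, 36.0], 0.7), ([176.0, 204.0, 30.0, 30.0], 0.57)]
reader [([330.0, 194.0, 105.0, 136.0], 0.67)]
door [([346.0, 151.0, 10.0, 58.0], 0.92), ([219.0, 194.0, 16.0, 36.0], 0.26)]
start []
rack [([195.0, 243.0, 84.0, 58.0], 0.88)]
bottle [([113.0, 269.0, 49.0, 64.0], 0.63)]
tips [([422.0, 194.0, 54.0, 53.0], 0.7)]
pipette [([264.0, 284.0, 32.0, 85.0], 0.77), ([333.0, 195.0, 105.0, 136.0], 0.33)]
top {'fx': 473.1139, 'fy': 473.1139, 'cx': 280.9399, 'cy': 209.5196, 'R': [[-0.0999, -0.995, -0.0037], [-0.9692, 0.0981, -0.226], [0.2253, -0.019, -0.9741]], 't': [66.3424, 640.0508, 1017.6072]}
spent0 [([206.0, 257.0, 19.0, 20.0], 0.75), ([229.0, 248.0, 20.0, 20.0], 0.73), ([195.0, 152.0, 22.0, 41.0], 0.72), ([253.0, 248.0, 19.0, 21.0], 0.66)]
fresh0 [([431.0, 276.0, 25.0, 39.0], 0.75), ([3
[... 896 characters left out ...]
]])} 18.700000000000003
{'t': 1.0, 'joint_pos': array([ 5.76846708e+01,  1.24256614e+01,  9.24413849e+01,  2.91150442e-04,
        7.51335900e+01, -6.42901279e+00]), 'qvel': array([-0.04226847, -0.10367583,  0.02885754, -0.04919927, -0.02436523,
        0.07344137]), 'effort': array([-3.75459495e-04, -3.96895802e+01, -3.04266608e+01, -2.92374261e-04,
        8.56993775e-04,  1.44284073e-06]), 'tcp_pos': array([272.85060678, 562.29851521, 231.3162734 ]), 'ee_rot': array([-1.79999399e+02, -3.50889876e-04,  1.54113609e+02]), 'wrist_force': array([-0.00963142,  0.47396648, -0.29833287]), 'moment': array([-0.03233865,  0.00040341, -0.02630307]), 'grip_force': 0.0, 'grip_width': 85.25602038774788}
```

Run:
```python
import cv2
a=cv2.imread("pics/top0.png"); cv2.imwrite("pics/top0b.png",cv2.resize(a[100:380,80:460],None,fx=2.1,fy=2.1,interpolation=cv2.INTER_CUBIC))
```

```text
(no output)
```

View pics/top0b.png

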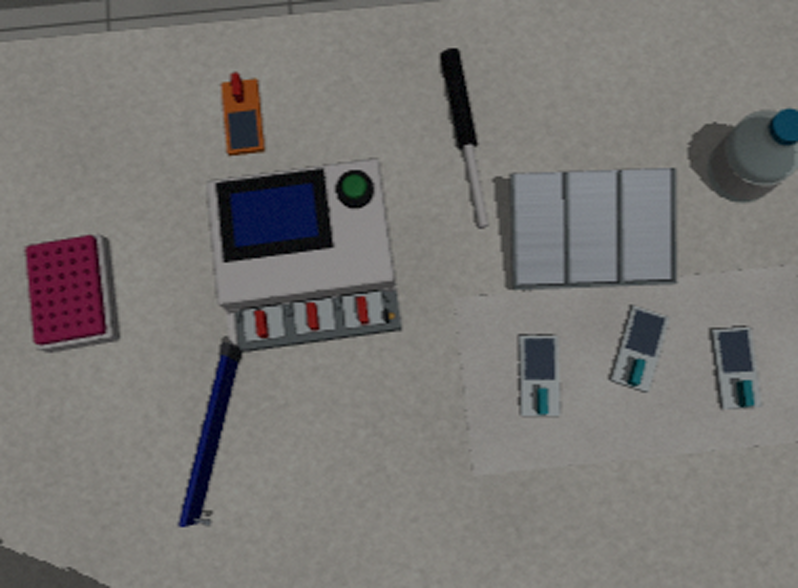

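View pics/scene0.png

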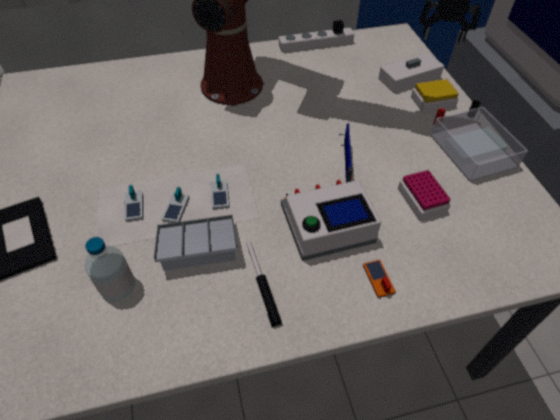

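Both pictures agree. The candidates for spent are the three red fins in the reader at top px (206,257), (229,248) and (253,248), plus an orange look-alike with a red fin lying behind the reader at (195,152), which I exclude. The fresh ones are teal at (337,279), (381,265) and (431,276). The door is open, running from (190,265) to (170,348). Next I fit poses by silhouette.

```bash
cat > h.py <<'E'
from station import *
import numpy as np, cv2
from scipy.optimize import minimize
from scipy.spatial.transform import Rotation as Ro
def box(x0,x1,y0,y1,z0,z1): return np.array([[x,y,z] for x in(x0,x1) for y in(y0,y1) for z in(z0,z1)],float)
PLATE=box(-45,45,-22,22,0,12); FIN=box(-44,-16,-5,5,12,40)
HOUSE=box(-60,80,-96,96,0,85); LEDGE=box(-103,-60,-96,96,0,20)
def rot(o): return Ro.from_euler('xyz',o,degrees=True).as_matrix()
def cam(n,obs=None):
    c=get_calibration(n)
    if n!="wrist":
        R,t=np.array(c["R"]),np.array(c["t"])
    else:
        T=np.eye(4); T[:3,:3]=rot(obs["ee_rot"]); T[:3,3]=obs["tcp_pos"]
        M=np.linalg.inv(T@c["mount"]); R,t=M[:3,:3],M[:3,3]
    def proj(X):
        p=X@R.T+t
        if n=="wrist":
            r=np.hypot(p[:,0],p[:,1])+1e-9; th=np.arctan2(r,p[:,2]); q=p[:,:2]/r[:,None]*th[:,None]
        else: q=p[:,:2]/p[:,2:]
        return q*[c["fx"],c["fy"]]+[c["cx"],c["cy"]]
    def ray(u,z):  # pixel -> world at height z
        q=(np.array(u)-[c["cx"],c["cy"]])/[c["fx"],c["fy"]]
        if n=="wrist":
            th=np.hypot(*q)+1e-9; d=np.r_[q/th*np.sin(th),np.cos(th)]
        else: d=np.r_[q,1]
        d=R.T@d; o=-R.T@t; return o+d*(z-o[2])/d[2]
    proj.ray=ray; return proj
def place(B,p,z=0):
    a=np.radians(p[2]); c,s=np.cos(a),np.sin(a)
    return B@np.array([[c,s,0],[-s,c,0],[0,0,1]])+[p[0],p[1],z]
def render(proj,parts,p,z,S=4):
    m=np.zeros((420*S,560*S),np.uint8)
    for B in parts:
        q=((proj(place(B,p,z))+.5)*S*16).astype(np.int32)
        cv2.fillConvexPoly(m,cv2.convexHull(q),1,shift=4)
    return m
def fit(views,parts,p0,z,S=3,step=(6,6,6)):
    """views: list of (proj,mask); returns pose, mean IoU"""
    big=[cv2.resize(m.astype(np.uint8),None,fx=S,fy=S,interpolation=cv2.INTER_LINEAR) for _,m in views]
    def cost(p):
        s=0
        for (pr,_),b in zip(views,big):
            r=render(pr,parts,p,z,S); u=np.count_nonzero(r|b); s+=1-np.count_nonzero(r&b)/max(u,1)
        return s/len(views)
    best=None
    p0=np.array(p0,float)
    sim=np.vstack([p0]+[p0+np.eye(3)[i]*step[i] for i in range(3)])
    r=minimize(cost,p0,method="Nelder-Mead",options=dict(initial_simplex=sim,xatol=.05,fatol=1e-4,maxiter=150))
    return r.x,1-r.fun
def colour(im,kind):
    h=cv2.cvtColor(im,cv2.COLOR_RGB2HSV); H,Sa,V=[h[...,i].astype(int) for i in range(3)]
    if kind=="red": return ((H<6)|(H>172))&(Sa>140)&(V>40)
    if kind=="teal": return (H>82)&(H<98)&(Sa>110)&(V>30)
def blobs(mask,amin=15):
    n,l,s,c=cv2.connectedComponentsWithStats(mask.astype(np.uint8)); return [(l==i,c[i],s[i,4]) for i in range(1,n) if s[i,4]>=amin]
E
cat > a.py <<'E'
from h import *
pr=cam("top"); im=get_image("top")
print("red",[(c.round(1),a,pr.ray(c,50).round(0)) for _,c,a in blobs(colour(im,"red"))])
print("teal",[(c.round(1),a,pr.ray(c,30).round(0)) for _,c,a in blobs(colour(im,"teal"))])
d=regions_of("reader","top"); 
if d:
    m=d[0]["region"]; q=pr.ray(d[0]["extent"][:2],50)
    for y in(-15,0,15): print("reader",fit([(pr,m)],[HOUSE,LEDGE],[q[0],q[1],y],0))
d=regions_of("rack","top"); q=pr.ray(d[0]["extent"][:2],45)
RK=np.vstack([[[sx*65*np.cos(.35),sy,45+sx*65*np.sin(.35)+8] for sx in(-1,1)] for sy in(-92,92)])
B=box(-61,61,-92,92,0,0); B=np.vstack([B[:, :], np.c_[RK]])
print("rack",fit([(pr,d[0]["region"])],[B],[q[0],q[1],0],0))
for e in regions_of("fresh0","top")[:3]:
    q=pr.ray(e["extent"][:2],10); m=e["region"]
    b=[fit([(pr,m)],[PLATE,FIN],[q[0],q[1],y],0) for y in(-20,0,20)]
    print("fresh",max(b,key=lambda t:t[1]))
E
python3 a.py
```

```text
red [(array([192.5, 141.6]), np.int32(57), array([840., 199.,  50.])), (array([252.1, 247.1]), np.int32(49), array([567.,  77.,  50.])), (array([228.3, 250. ]), np.int32(58), array([566., 132.,  50.])), (array([203.9, 253.7]), np.int32(59), array([563., 189.,  50.])), (array([ 35.4, 355.5]), np.int32(130), array([375., 573.,  50.]))]
teal [(array([383., 277.]), np.int32(61), array([ 470., -219.,   30.])), (array([435. , 286.8]), np.int32(69), array([ 435., -335.,   30.])), (array([338. , 290.5]), np.int32(60), array([ 449., -111.,   30.]))]
reader (array([636.5460757 , 127.21129453, -90.37513821]), np.float64(0.6705582767449627))
reader (array([638.15839713, 128.18137275, -89.65333579]), np.float64(0.6707442663103986))
reader (array([658.89865295, 132.09048949, -43.57995928]), np.float64(0.5966747569665269))
rack (array([ 633.19621702, -188.6890007 ,   -1.54256419]), np.float64(0.9325344952795933))
fresh (array([ 465.33582132, -333.98341053,   -1.97178027]), np.float64(0.8671054474163282))
fresh (array([ 478.35101492, -112.39981942,   -6.70958409]), np.float64(0.9496254956674989))
fresh (array([ 498.30083828, -229.73653107,  -24.7484791 ]), np.float64(0.9335184102863823))
```

```bash
cat > b.py <<'E'
from h import *
grip(40)
goto([545,132,260],[180,0,182]); wait(.3)
o=get_obs(); im=get_image("wrist"); cv2.imwrite("pics/w1.png",im[:,:,::-1]); pr=cam("wrist",o)
for m,c,a in blobs(colour(im,"red"),60):
    q=pr.ray(c,50); 
    b=[fit([(pr,m)],[FIN],[q[0]+30,q[1],y],20,step=(5,5,4)) for y in(-3,2,7)]
    p,s=max(b,key=lambda t:t[1]); print("spent",c.round(),a,p.round(1),round(s,3), "fin",(p[:2]-30*np.array([np.cos(np.radians(p[2])),np.sin(np.radians(p[2]))])).round(1))
goto([455,-222,260],[180,0,180]); wait(.3)
o=get_obs(); im=get_image("wrist"); cv2.imwrite("pics/w2.png",im[:,:,::-1]); pr=cam("wrist",o)
for e in regions_of("fresh0","wrist"):
    q=pr.ray(e["extent"][:2],10); m=e["region"]
    b=[fit([(pr,m)],[PLATE,FIN],[q[0],q[1],y],0) for y in(-20,-5,10)]
    print("fresh",e["score"],max(b,key=lambda t:t[1]))
print(o["t"])
E
python3 b.py; python3 -c "
import cv2,numpy as np
cv2.imwrite('pics/w12.png',np.vstack([cv2.imread('pics/w1.png')[60:360],cv2.imread('pics/w2.png')[60:360]]))"
```

```text
spent [225. 195.] 269 [594.   69.3  -6.7] 0.74 fin [564.2  72.8]
spent [324. 195.] 266 [590.2 190.    9. ] 0.739 fin [560.6 185.3]
spent [274. 196.] 219 [593.3 128.8   1.5] 0.733 fin [563.3 127.9]
fresh 0.65 (array([ 475.98603991, -116.93327252,   -5.58690598]), np.float64(0.9514670196337967))
fresh 0.61 (array([ 494.06275838, -234.66617576,  -24.00447362]), np.float64(0.9642967338123154))
5.575
```

View pics/w12.png

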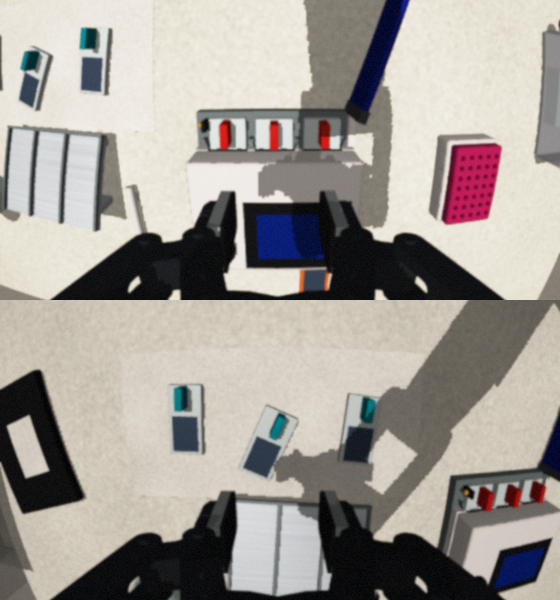

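The wrist view shows the three red fins in the reader at (225,195), (274,196) and (324,195), the open door top right, and the teal cassettes at (185,~180), (270,~200) and (358,~190). The orange one is behind the reader, so I leave it alone. Now a half-turn view to cancel the wrist camera bias.

```bash
cat > c.py <<'E'
from h import *
def fresh():
    wait(.3); o=get_obs(); im=get_image("wrist"); pr=cam("wrist",o); out=[]
    for e in regions_of("fresh0","wrist"):
        q=pr.ray(e["extent"][:2],10); m=e["region"]
        b=[fit([(pr,m)],[PLATE,FIN],[q[0],q[1],y],0) for y in(-20,-5,10)]
        p,s=max(b,key=lambda t:t[1]); print("fresh",round(e["score"],2),p.round(1),round(s,3))
    return o,im,pr
goto([540,-222,260],[180,0,0]); fresh()
goto([620,132,260],[180,0,2]); wait(.3)
o=get_obs(); imA=get_image("wrist"); cv2.imwrite("pics/w3.png",imA[:,:,::-1]); prA=cam("wrist",o)
oB=None
for kind,(im,pr) in {"A":(imA,prA)}.items():
    h=cv2.cvtColor(im,cv2.COLOR_RGB2HSV)
    m0=(((h[...,0]<8)|(h[...,0]>170))&(h[...,1]>110)&(h[...,2]>25))
    for m,c,a in blobs(m0,60):
        q=pr.ray(c,50)
        if abs(q[1]-130)>90 or q[0]>640: continue
        p,s=fit([(pr,m)],[FIN],[q[0]+30,q[1],2],20,step=(5,5,4)); r=np.radians(p[2])
        print("spent",c.round(),a,p.round(1),round(s,3),"fin",(p[:2]-30*np.array([np.cos(r),np.sin(r)])).round(1))
print(get_obs()["t"])
E
python3 c.py
```

```text
fresh 0.92 [ 462.8 -338.7   -2.2] 0.962
fresh 0.79 [ 494.8 -234.6  -24.2] 0.947
fresh 0.62 [ 476.3 -116.9   -6.4] 0.953
spent [229. 231.] 217 [ 5.879e+02  1.851e+02 -5.000e-01] 0.608 fin [557.9 185.3]
spent [277. 231.] 179 [590.6 129.9   1.6] 0.611 fin [560.6 129.1]
spent [325. 231.] 201 [587.1  79.   13. ] 0.599 fin [557.8  72.3]
10.5
```

View pics/w3.png

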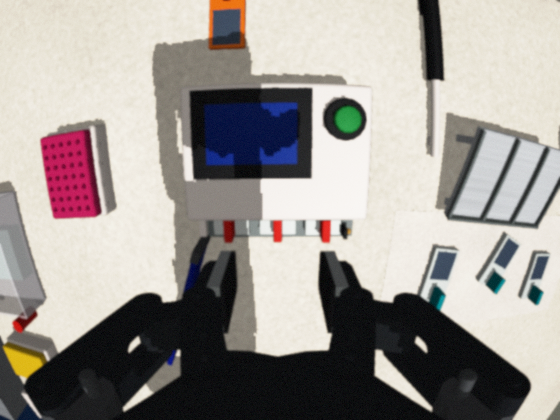

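This view shows the reader from above, with the button centre at (347,118), the top front edge at (187,218)–(366,219), and the rear edge at (192,90)–(371,86). The fins are partly hidden on the near side.

Run:
```python
from h import *
o={"tcp_pos":[620,132,260],"ee_rot":[180,0,2]}; p=cam("wrist",o)
im=cv2.imread("pics/w3.png")[:,:,::-1]
white=(im.min(2)>170)
# housing top: edge rows along columns
for u in [(187,218),(366,219),(371,86),(262,76),(262,88)]: print(u,p.ray(u,85).round(1))
h=cv2.cvtColor(im.copy(),cv2.COLOR_RGB2HSV); g=(h[...,0]>50)&(h[...,0]<75)&(h[...,1]>120)&(h[...,2]>60)
b=max(blobs(g),key=lambda t:t[2]); print("button",b[1],b[2],p.ray(b[1],93).round(1))
o={"tcp_pos":[545,132,260],"ee_rot":[180,0,182]}; p=cam("wrist",o)
im=cv2.imread("pics/w1.png")[:,:,::-1]; h=cv2.cvtColor(im.copy(),cv2.COLOR_RGB2HSV)
for x,y in[(225,195),(274,196),(324,195)]:
    print([tuple(int(v) for v in h[r,x]) for r in range(y-16,y+18,3)])
# front edge line of housing top in w1
for x in(200,230,290,345):
    print(x,im[205:225,x].sum(1).tolist())
```

```text
(187, 218) [582.2 225.6  85. ]
(366, 219) [587.6  36.6  85. ]
(371, 86) [724.7  42.9  85. ]
(262, 76) [727.7 149.8  85. ]
(262, 88) [715.9 149.4  85. ]
button [347.72847682 119.15231788] 604 [689.6  66.6  93. ]
[(4, 58, 154), (1, 222, 107), (1, 228, 182), (1, 223, 212), (2, 231, 208), (1, 225, 213), (1, 227, 211), (1, 224, 212), (1, 230, 211), (1, 228, 210), (1, 149, 108), (15, 21, 121)]
[(5, 59, 161), (1, 246, 110), (1, 222, 206), (1, 228, 216), (1, 222, 216), (1, 227, 215), (1, 228, 214), (1, 230, 211), (1, 229, 213), (0, 229, 209), (2, 135, 121), (14, 25, 131)]
[(7, 47, 92), (2, 245, 80), (0, 229, 98), (0, 229, 106), (1, 214, 112), (1, 223, 110), (1, 227, 192), (0, 230, 210), (1, 229, 213), (1, 226, 212), (0, 184, 112), (5, 22, 130)]
200 [383, 382, 379, 414, 482, 516, 446, 376, 360, 363, 383, 374, 374, 390, 395, 407, 431, 520, 614, 673]
230 [306, 363, 458, 499, 364, 229, 289, 342, 374, 384, 380, 375, 392, 395, 389, 402, 431, 513, 610, 676]
290 [678, 670, 662, 568, 372, 243, 320, 348, 345, 346, 330, 313, 304, 315, 304, 309, 318, 331, 361, 373]
345 [369, 368, 394, 457, 517, 499, 433, 383, 381, 375, 385, 387, 396, 397, 396, 403, 452, 521, 567, 543]
```

Chosen: the three spent cassettes in the bays, confirmed in the close view. I start with the middle bay.

```bash
cat >> h.py <<'E'
YR=1.7; ux=np.array([np.cos(np.radians(YR)),np.sin(np.radians(YR)),0]); uy=np.array([-ux[1],ux[0],0])
FIN1=np.array([565.,128.7,20.])      # fin centre, bay 1 home, floor height
def finpos(b): return FIN1+uy*56*(1-b)
RACK=np.array([631.,-193.,0]); YK=-1.5; GX=-33.; GZ=16.
def st(tag):
    o=get_obs(); print(tag,"t%.1f"%o["t"],o["tcp_pos"].round(1),"w%.1f"%o["grip_width"],"gf%.0f"%o["grip_force"],"F",o["wrist_force"].round(1)); return o
def deckpose(l,h,s=0.):
    R=rot([0,0,YK])@rot([0,-20.05,0])
    L=RACK+rot([0,0,YK])@np.array([0,60*(1-l),45]); T=L+R@np.array([GX+s,0,h+GZ])
    e=Ro.from_matrix(R@rot([180,0,0])).as_euler('xyz',degrees=True); return T,e
def take(b,squeeze=60):
    g=finpos(b)+ux*-3; g[2]=20+GZ
    grip(30); goto(g+[0,0,80],[180,0,YR]); move_l(g,speed=100); st("at fin"); grip(0,squeeze); o=st("gripped")
    move_l(g+[0,0,1.5],speed=40); move_l(g+[0,0,1.5]-ux*68,speed=120); o=st("pulled"); return o
def lay(l):
    up,e=deckpose(l,70); T,_=deckpose(l,3)
    o=get_obs(); move_l(o["tcp_pos"]+[0,0,110],speed=200)
    goto(up,e); o=st("over rack"); move_l(T,speed=100); o=st("at deck")
    return o
E
python3 - <<'E'
from h import *
take(1); move_l(get_obs()["tcp_pos"]+[0,0,60],speed=150); st("up")
E
```

```text
at fin t12.4 [562.8 128.7  36.7] w29.9 gf0 F [ 0.2 -0.1  0.3]
gripped t12.7 [563.1 128.7  37.2] w9.0 gf60 F [-0.2  0.5  2.4]
pulled t13.7 [494.2 126.6  37.5] w8.7 gf59 F [ 0.2 -0.9 -0.3]
up t14.2 [494.3 126.5  97.3] w8.9 gf59 F [-0.3 -0.3 -1. ]
```

Run:
```python
from h import *
T,e=deckpose(1,70); print(T,e,solve_ik(T,e)); 
lay(1); im=get_image("scene"); cv2.imwrite("pics/s1.png",cv2.resize(im[170:300,80:400,::-1],None,fx=2.5,fy=2.5))
```

```text
[ 570.53648697 -191.41670719  114.47414466] [180.   -20.05  -1.5 ] [-30.0363969    7.01854142 114.6399309   14.32165497  41.46021984
  52.10981001]
over rack t16.2 [ 570.5 -190.5  114.1] w8.5 gf59 F [ 0.1 -0.  -1.5]
at deck t17.0 [ 594.  -191.9   51.8] w9.0 gf59 F [ 0.7 -0.8 -1.4]
```

View pics/s1.png

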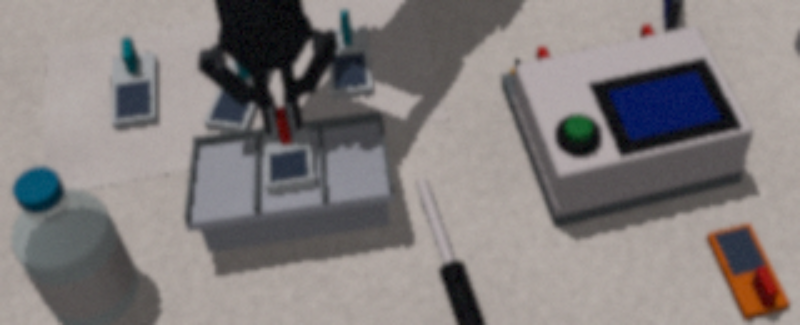

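Middle lane, well seated between the ribs (cassette at crop (290,160)). I lower the last bit, release and continue with bays 0 and 2.

```bash
cat >> h.py <<'E'
def drop(l):
    for h in(1.5,0,-1.5):
        T,_=deckpose(l,h); move_l(T,speed=30); o=get_obs()
        if o["wrist_force"][2]>3: break
    st("touch"); grip(30); up,_=deckpose(l,75); move_l(up,speed=200); st("released")
E
python3 - <<'E'
from h import *
drop(1)
for b in(0,2):
    o=take(b)
    if not 7<o["grip_width"]<12: print("LOST"); break
    o=lay(b)
    if not 7<o["grip_width"]<12: print("LOST"); break
    drop(b)
goto([500,-150,330],[180,0,0]); im=get_image("top"); cv2.imwrite("pics/t2.png",cv2.resize(im[100:380,80:460,::-1],None,fx=2.1,fy=2.1))
E
```

```text
touch t17.5 [ 594.4 -192.1   50.1] w8.5 gf61 F [-8.4  1.9  8.7]
released t18.4 [ 568.9 -191.4  119.3] w29.9 gf0 F [-0.4 -0.4 -0.2]
at fin t21.0 [561.1 184.7  36.7] w30.1 gf0 F [ 0.5 -0.3  0.8]
gripped t21.3 [561.5 184.9  37.3] w9.0 gf61 F [ 0.3 -0.2  3.4]
pulled t22.2 [492.4 182.6  37.5] w8.6 gf60 F [ 0.4  0.8 -0.1]
over rack t24.2 [ 571.8 -130.5  113.9] w8.7 gf60 F [-0.9  0.3 -0.6]
at deck t25.0 [ 595.5 -131.9   51.9] w8.7 gf60 F [0.1 0.7 0.3]
touch t25.5 [ 596.5 -132.3   49.6] w8.8 gf61 F [-3.5  1.   4.7]
released t26.4 [ 570.5 -131.4  119.3] w29.8 gf0 F [-0.5  0.5 -0.2]
at fin t28.4 [564.4  72.6  36.6] w29.8 gf0 F [-0.4  0.1 -0.5]
gripped t28.7 [564.8  72.7  37.2] w8.9 gf61 F [-0.5  0.2  3.9]
pulled t29.6 [495.7  70.6  37.5] w8.7 gf60 F [-0.2  0.2 -1.7]
over rack t31.6 [ 568.6 -250.1  113.7] w8.9 gf60 F [ 0.1  0.1 -1.1]
at deck t32.4 [ 592.2 -251.5   51.4] w8.7 gf60 F [-0.6 -0.3 -0.6]
touch t32.6 [ 592.8 -251.9   51. ] w9.1 gf61 F [-4.3  2.   4.9]
released t33.5 [ 567.4 -251.5  119.3] w30.2 gf0 F [ 1.  -0.7  0.4]
```

View pics/t2.png

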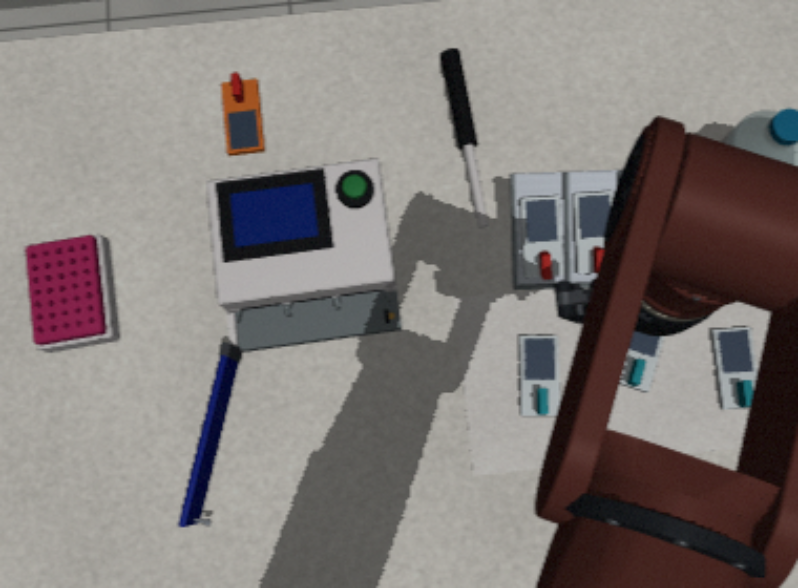

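All three red cassettes are off the reader and the bays are empty. Lanes 0 and 1 look good and lane 2 is hidden by the arm, so I'll check it later. Next, the first fresh one.

```bash
cat >> h.py <<'E'
def seefresh(x=520,y=-222):
    goto([x,y,260],[180,0,0]); wait(.3); o=get_obs(); im=get_image("wrist"); pr=cam("wrist",o); out=[]
    for e in regions_of("fresh0","wrist"):
        q=pr.ray(e["extent"][:2],10)
        if q[1]>-40 or e["score"]<.3: continue
        b=[fit([(pr,e["region"])],[PLATE,FIN],[q[0],q[1],yy],0) for yy in(-20,-5,10)]
        p,s=max(b,key=lambda t:t[1]); print("fresh",round(e["score"],2),p.round(1),round(s,3)); out.append(p)
    return out
def pick(p):
    a=np.radians(p[2]); g=np.array([p[0]+GX*np.cos(a),p[1]+GX*np.sin(a),GZ])
    grip(36); goto(g+[0,0,70],[180,0,p[2]]); move_l(g,speed=100); grip(0,60); st("gripped"); move_l(g+[0,0,90],speed=150); return st("lifted")
def preins(b):
    h=finpos(b)-3*ux; h[2]=20+GZ
    goto(h-ux*85+[0,0,40],[180,0,YR]); o=st("pre"); return o
def insert(b):
    h=finpos(b)-3*ux; h[2]=20+GZ+1
    move_l(h-ux*85,speed=100); st("ledge")
    for d in list(range(-80,-9,5))+list(np.arange(-8,8,1.)):
        move_l(h+ux*d,speed=60 if d<-9 else 20); o=get_obs(); f=-o["wrist_force"]@ux
        if f>(8 if d>-9 else 10): break
    st("stop d=%.1f f=%.1f"%(d,f)); return d
E
python3 - <<'E'
from h import *
L=seefresh(); p=max(L,key=lambda p:p[1]); pick(p); preins(2)
im=get_image("wrist"); cv2.imwrite("pics/w4.png",im[:,:,::-1]); s=get_image("scene"); 
cv2.imwrite("pics/w4.png",np.hstack([cv2.resize(im[60:360,100:460,::-1],(400,333)),cv2.resize(s[130:280,250:430,::-1],(400,333))]))
E
```

```text
fresh 0.93 [ 462.1 -338.7   -2.6] 0.947
fresh 0.9 [ 476.4 -116.9   -5.9] 0.954
fresh 0.56 [ 495.2 -234.6  -24. ] 0.948
gripped t37.7 [ 444.6 -113.9   17. ] w9.0 gf60 F [0.5 0.1 4. ]
lifted t38.5 [ 442.7 -113.1  105.1] w8.8 gf60 F [-0.7 -0.  -0.9]
pre t39.2 [478.   69.6  75.2] w8.8 gf60 F [-0.1  0.5 -0.3]
```

View pics/w4.png

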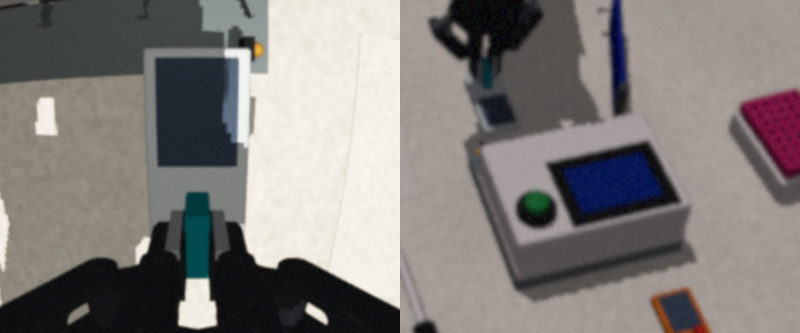

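The cassette is held square in the pads and lined up with the right bay. Insert it.

Run:
```python
from h import *
insert(2)
im=get_image("wrist"); cv2.imwrite("pics/w5.png",im[60:360,100:460,::-1])
```

```text
ledge t39.9 [478.8  69.6  37. ] w8.4 gf60 F [ 0.3 -0.1  0.4]
stop d=3.0 f=8.6 t46.6 [563.5  72.7  37. ] w8.8 gf61 F [-8.6 -0.9 10. ]
```

View pics/w5.png

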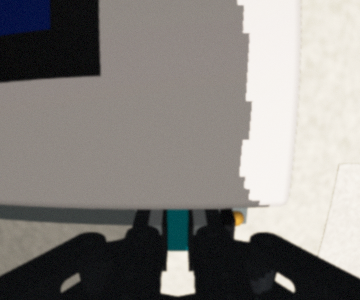

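```bash
cat >> h.py <<'E'
def finish(b,d):
    h=finpos(b)-3*ux; h[2]=20+GZ
    for k in np.arange(d,d+8,1.):
        move_l(h+ux*k,speed=20); o=get_obs(); f=-o["wrist_force"]@ux
        if f>16: break
    o=st("seat k=%.1f f=%.1f"%(k,f)); x=o["tcp_pos"].copy(); grip(30); st("open"); move_l(h+[0,0,80],speed=150)
E
python3 - <<'E'
from h import *
finish(2,3)
L=seefresh(); p=max(L,key=lambda p:p[1]); pick(p); preins(1)
s=get_image("wrist"); t=get_image("scene")
cv2.imwrite("pics/w6.png",np.hstack([cv2.resize(s[60:360,100:460,::-1],(400,333)),cv2.resize(t[130:280,250:430,::-1],(400,333))]))
E
```

```text
seat k=6.0 f=17.8 t47.7 [563.7  72.8  36.9] w8.7 gf63 F [-17.8  -1.3  21.9]
open t48.0 [570.1  72.8  35.8] w29.8 gf0 F [ 0.   0.4 -0.3]
fresh 0.77 [ 483.4 -348.9    1.5] 0.945
fresh 0.59 [ 495.1 -234.4  -23.8] 0.96
gripped t52.5 [ 465.8 -221.7   17. ] w8.6 gf61 F [-0.6  0.8  3.4]
lifted t53.3 [ 464.  -220.5  105. ] w8.2 gf60 F [-0.1 -0.3 -2.1]
pre t54.6 [477.3 125.4  75.9] w8.7 gf60 F [ 0.4  1.  -0.6]
```

View pics/w6.png

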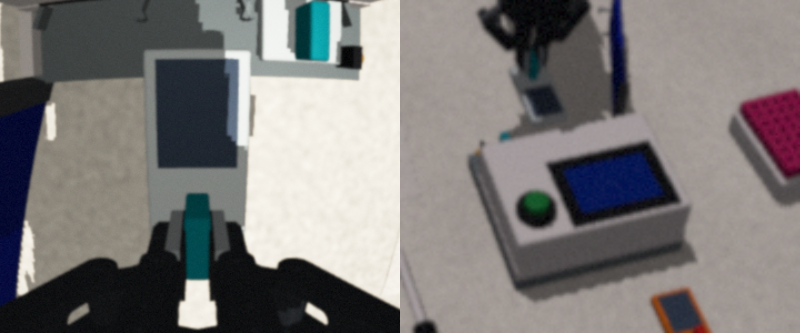

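The second one is held square, and the first sits in the right bay. The third fresh cassette has been knocked to (483,-349); I'll re-measure it before picking.

Run:
```python
from h import *
d=insert(1)
if d>-3:
    finish(1,d)
    L=seefresh(540,-300); p=min(L,key=lambda p:p[1]); pick(p); preins(0)
    s=get_image("wrist"); t=get_image("scene")
    cv2.imwrite("pics/w7.png",np.hstack([cv2.resize(s[60:360,100:460,::-1],(400,333)),cv2.resize(t[130:280,250:430,::-1],(400,333))]))
```

```text
ledge t55.2 [477.1 125.8  36.8] w9.1 gf60 F [ 0.7 -1.5  0. ]
stop d=3.0 f=8.9 t62.0 [561.9 128.7  37. ] w8.9 gf62 F [-8.9 -0.8 10.3]
seat k=6.0 f=17.2 t63.0 [562.1 128.7  36.9] w8.5 gf64 F [-17.2  -0.8  22.9]
open t63.3 [568.5 128.8  35.8] w29.8 gf0 F [-0.9 -0.1  0.7]
fresh 0.9 [ 483.9 -348.9    1.8] 0.918
fresh 0.57 [ 624.2 -247.8   -0.8] 0.823
gripped t68.3 [ 451.7 -350.7   17.1] w8.9 gf61 F [0.1 0.6 3.7]
lifted t69.1 [ 450.2 -349.2  104.9] w9.2 gf60 F [ 0.5  0.8 -1.5]
pre t71.0 [476.  181.5  76.2] w-0.3 gf0 F [-0.2  0.4  0.1]
```

View pics/w7.png

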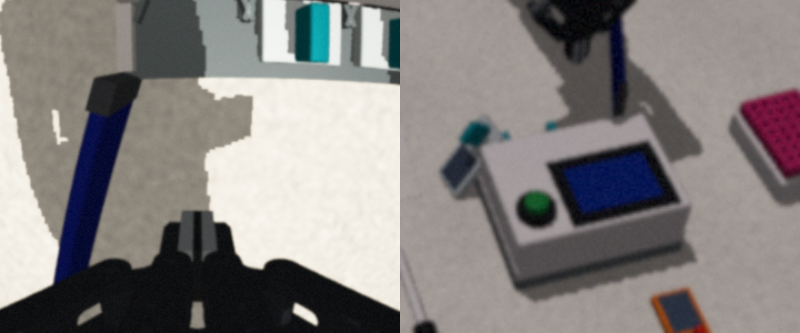

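The grip slackened on the way: the gripper is empty, and the third cassette lies by the reader's front right corner (crop (465,155)). Look closer.

Run:
```python
from h import *
grip(36); goto([600,20,270],[180,0,0]); wait(.3); o=get_obs(); im=get_image("wrist"); cv2.imwrite("pics/w8a.png",im[:,:,::-1]); pr=cam("wrist",o)
for e in regions_of("fresh0","wrist"):
    q=pr.ray(e["extent"][:2],10); b=[fit([(pr,e["region"])],[PLATE,FIN],[q[0],q[1],yy],0) for yy in(-60,-30,0,30)]
    print(round(e["score"],2),np.round(e["extent"]),max(b,key=lambda t:t[1]))
t=get_image("scene")
cv2.imwrite("pics/w8.png",np.hstack([cv2.resize(im[60:420,100:500,::-1],(400,360)),cv2.resize(t[140:260,230:363,::-1],(400,360))]))
```

```text
0.79 [266. 207.  64.  64.] (array([549.07004102,  35.41895424, 124.66597446]), np.float64(0.8476569254712087))
0.67 [192. 207.  41.  27.] (array([538.82742515, 149.24105008, -46.56687922]), np.float64(0.33040278061746065))
0.58 [229. 207.  29.  24.] (array([528.61889756,  96.51961786, -21.19123921]), np.float64(0.1546361645169141))
0.56 [229.  95.  25.  29.] (array([707.41333879,  91.84820399,  51.00252395]), np.float64(0.21552878179384205))
```

View pics/w8.png

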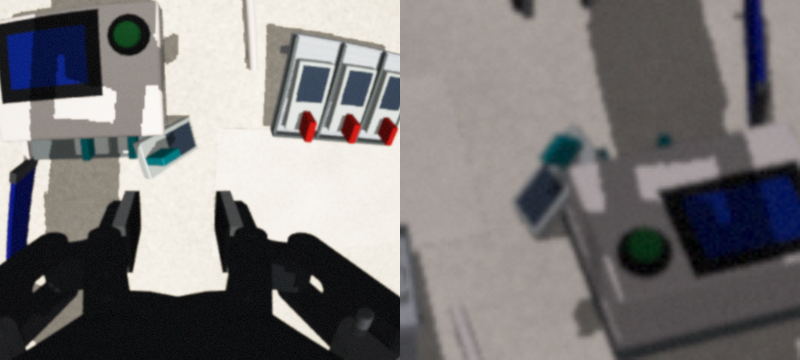

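All three red cassettes lie properly in the rack. The dropped fresh cassette is propped on the ledge's right corner (crop (165,150)), tilted. I'll fit its full 6-DOF pose from two wrist views.

```bash
cat > d.py <<'E'
from h import *
from scipy.optimize import differential_evolution
views=[]; pics=[]
for T,y in(([590,15,215],0),([520,15,215],180),([560,-60,215],90)):
    try: goto(T,[180,0,y])
    except Exception as ex: print(T,y,repr(ex)); continue
    wait(.3); o=get_obs(); im=get_image("wrist"); pr=cam("wrist",o)
    best=None
    for e in regions_of("fresh0","wrist"):
        q=pr.ray(e["extent"][:2],20)
        if np.hypot(q[0]-549,q[1]-25)<35 and (best is None or e["region"].sum()>best.sum()): best=e["region"]
    if best is None: print("none",y); continue
    h=cv2.cvtColor(im,cv2.COLOR_RGB2HSV); teal=(h[...,0]>80)&(h[...,0]<100)&(h[...,1]>100)&cv2.dilate(best.astype(np.uint8),np.ones((5,5))).astype(bool)
    views.append((pr,best,teal)); pics.append((y,im,best))
def hull(pr,B,R,t):
    m=np.zeros((420,560),np.uint8); cv2.fillConvexPoly(m,cv2.convexHull(((pr(B@R.T+t))*16).astype(np.int32)),1,shift=4); return m
def iou(a,b): return np.count_nonzero(a&b)/max(np.count_nonzero(a|b),1)
def cost(p):
    R=rot(p[3:]); s=0
    for pr,m,te in views:
        f=hull(pr,FIN,R,p[:3]); a=hull(pr,PLATE,R,p[:3])|f
        s+=1-iou(a,m.astype(np.uint8))+.5*(1-iou(f,te.astype(np.uint8)))
    return s/len(views)
r=differential_evolution(cost,[(525,575),(-5,60),(0,45),(-60,60),(-50,50),(-100,0)],popsize=12,maxiter=90,seed=1,polish=False)
print(r.x.round(1),r.fun, get_obs()["t"])
R=rot(r.x[3:]); t=r.x[:3]; print("fin c",(R@[-30,0,26]+t).round(1),"axes\n",R.round(2)); print("corners",(PLATE@R.T+t).round(0).tolist())
out=[]
for (y,im,m),(pr,_,_) in zip(pics,views):
    v=im.copy()
    for B,c in((PLATE,(255,255,0)),(FIN,(255,0,255))):
        cv2.polylines(v,[cv2.convexHull(pr(B@R.T+t).astype(np.int32))],True,c,1)
    ys,xs=np.nonzero(m); cy,cx=int(ys.mean()),int(xs.mean()); y0=min(max(cy-70,0),280);x0=min(max(cx-70,0),420)
    out.append(cv2.resize(v[y0:y0+140,x0:x0+140],(266,266),interpolation=cv2.INTER_CUBIC))
cv2.imwrite("pics/fit.png",np.hstack(out)[:,:,::-1])
E
python3 d.py
```

```text
[ 5.596e+02  3.650e+01  3.050e+01 -4.000e-01  4.980e+01 -7.380e+01] 0.18744856374744412 78.575
fin c [559.9  36.1  70.2] axes
 [[ 0.18  0.96  0.22]
 [-0.62  0.28 -0.73]
 [-0.76 -0.    0.64]]
corners [[530.0, 58.0, 65.0], [533.0, 49.0, 73.0], [573.0, 71.0, 65.0], [575.0, 62.0, 73.0], [547.0, 2.0, -4.0], [549.0, -6.0, 4.0], [589.0, 15.0, -4.0], [591.0, 6.0, 4.0]]
```

View pics/fit.png

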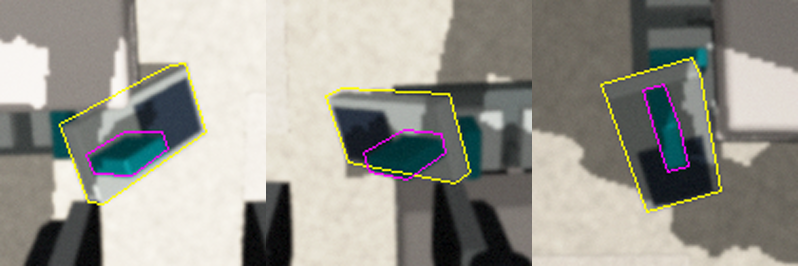

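The fit overlays well in all three views. The cassette stands nose-down (about 50°) with its nose on the bench and its underside leaning on the right bay's fin; its own fin centre is at (560,36,70). I'll grasp that fin with the tool tilted to match, the opening kept small to stay clear of the housing.

```bash
cat > e.py <<'E'
from h import *
t=np.array([559.6,36.5,30.5]); Rc=rot([0,50,-74]); H=Rc@rot([180,0,0])@rot([0,0,180])
e=Ro.from_matrix(H).as_euler('xyz',degrees=True)
P=t+Rc@np.array([-24,-4,24]); A=P+Rc@np.array([0,0,75]); print(P,A,e)
print(get_obs()["joint_pos"].round(0),solve_ik(A,e),solve_ik(P,e))
E
python3 e.py
```

```text
[556.57033372  32.55388083  64.31196927] [572.40661858 -22.67380771 112.52103999] [180. -50. 106.]
[-13.   6. 102.   0.  72. -13.] [-27.07854514  33.73729349  90.44289443  34.12341692  94.112839
 -52.71236802] [-23.34066387  34.88948776  95.35459247  36.37314394  87.44389915
 -53.77794106]
```

```bash
cat >> e.py <<'E'
grip(24); goto(A,e); st("A"); 
for k in np.linspace(75,0,11)[1:]:
    move_l(t+Rc@np.array([-24,-4,24+k]),speed=60); o=get_obs()
    if np.linalg.norm(o["wrist_force"])>6: st("contact k=%.0f"%k); break
st("P"); grip(0,40); o=st("grip")
im=get_image("wrist"); s=get_image("scene"); cv2.imwrite("pics/w9.png",np.hstack([cv2.resize(im[60:360,100:460,::-1],(400,333)),cv2.resize(s[130:280,250:430,::-1],(400,333))]))
if 7<o["grip_width"]<14:
    p=o["tcp_pos"]; move_l(p+[-4,-6,12],speed=40); st("u1"); move_l(p+[-20,-50,70],speed=80); st("u2")
E
python3 e.py
```

```text
[556.57033372  32.55388083  64.31196927] [572.40661858 -22.67380771 112.52103999] [180. -50. 106.]
[-13.   6. 102.   0.  72. -13.] [-27.07854514  33.73729349  90.44289443  34.12341692  94.112839
 -52.71236802] [-23.34066387  34.88948776  95.35459247  36.37314394  87.44389915
 -53.77794106]
A t79.5 [572.5 -22.9 112.5] w24.0 gf0 F [0.6 0.1 0.3]
P t82.3 [556.1  33.   63.9] w23.8 gf0 F [-0.3 -0.7 -0.7]
grip t82.6 [556.6  32.3  64.2] w8.9 gf42 F [ 0.1 -0.9 -1.5]
u1 t83.2 [552.9  26.1  76.6] w8.9 gf42 F [ 0.6 -0.  -0.5]
u2 t84.2 [536.3 -17.3 133.8] w8.6 gf42 F [ 0.1 -0.3 -1.5]
```

View pics/w9.png

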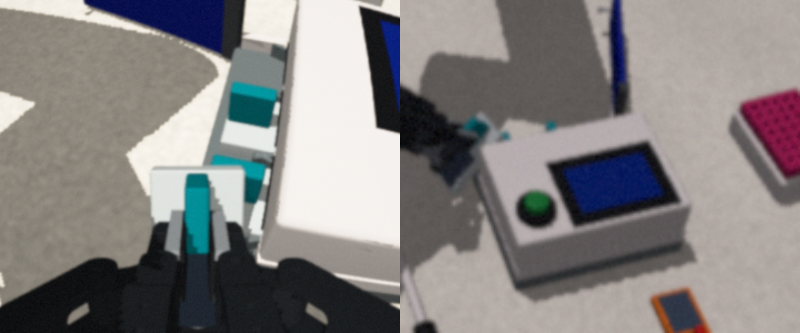

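The fin is gripped square and lifted clear. I'll level it, set it down on free bench and re-measure.

Run:
```python
from h import *
goto([470,-150,150],[180,0,160]); st("lev"); move_l([470,-150,45],speed=120)
for z in np.arange(42,16,-1.5):
    move_l([470,-150,z],speed=30); o=get_obs()
    if o["wrist_force"][2]>2.5: break
st("down"); grip(36); move_l([470,-150,120]); 
L=seefresh(560,-170)
im=get_image("wrist"); cv2.imwrite("pics/w10.png",im[:,:,::-1])
cands=[p for p in L if p[0]<560]; p=min(cands,key=lambda p:np.hypot(p[0]-495,p[1]+155)); print(p); np.save("p.npy",p)
```

```text
lev t85.0 [ 469.8 -149.1  149.7] w8.3 gf42 F [ 0.6 -1.  -0.9]
down t89.3 [ 470.5 -150.2   25.1] w8.6 gf43 F [-0.8  0.8  6.6]
fresh 0.76 [ 490.3 -158.3  -20.1] 0.939
[ 490.32843211 -158.34756645  -20.14569302]
```

View pics/w10.png

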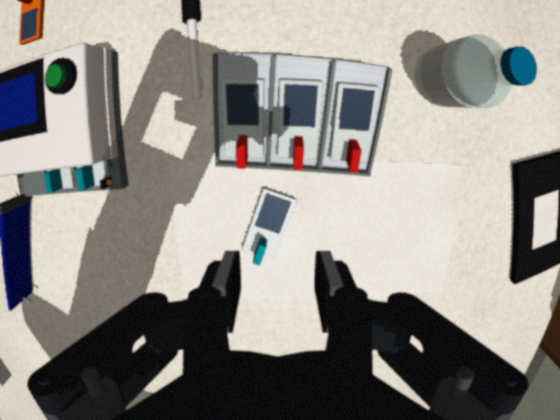

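It lies flat at (268,222), and all the spent cassettes are flat in their lanes. Pick it up and insert it in bay 0, then inspect the bays.

```bash
cat > f.py <<'E'
from h import *
o=pick(np.load("p.npy")); o=preins(0)
if 7<o["grip_width"]<12:
    d=insert(0)
    if d>-3: finish(0,d)
    goto([530,132,220],[180,0,181.7]); wait(.3); o=get_obs(); im=get_image("wrist"); pr=cam("wrist",o)
    h=cv2.cvtColor(im,cv2.COLOR_RGB2HSV); m0=(h[...,0]>80)&(h[...,0]<100)&(h[...,1]>100)
    for m,c,a in blobs(m0,60):
        q=pr.ray(c,50)
        if abs(q[1]-130)>90: continue
        p,s=fit([(pr,m)],[FIN],[q[0]+30,q[1],2],20,step=(5,5,4)); r=np.radians(p[2]); f=p[:2]-30*np.array([np.cos(r),np.sin(r)])
        print("fin",f.round(1),p[2].round(1),round(s,3),"along x from FIN1",((np.r_[f,20]-FIN1)@ux).round(1),((np.r_[f,20]-FIN1)@uy).round(1))
    cv2.imwrite("pics/w11.png",im[:,:,::-1]); print(get_obs()["t"])
E
python3 f.py
```

```text
gripped t95.5 [ 460.3 -147.4   17. ] w8.6 gf60 F [-0.6  0.9  5.4]
lifted t96.3 [ 458.4 -146.5  105. ] w8.8 gf60 F [-0.  -0.5 -2.1]
pre t97.5 [475.5 181.2  75.7] w8.9 gf60 F [-0.1  0.2 -0.9]
ledge t98.1 [475.6 181.5  36.8] w9.5 gf60 F [-0.   0.2 -1.2]
stop d=1.0 f=8.2 t104.3 [558.6 184.5  37. ] w8.7 gf61 F [-8.2 -0.7  9.5]
seat k=5.0 f=18.8 t105.6 [558.8 184.6  36.9] w9.0 gf63 F [-18.8  -1.1  21.8]
open t105.9 [565.9 184.7  35.8] w30.0 gf0 F [ 0.6 -0.2  0.4]
fin [564.5  72.4] -4.8 0.771 along x from FIN1 -2.2 -56.2
fin [562.5 128. ] 1.6 0.753 along x from FIN1 -2.6 -0.6
fin [560.6 183.6] 3.7 0.739 along x from FIN1 -2.8 55.0
109.65
```

View pics/w11.png

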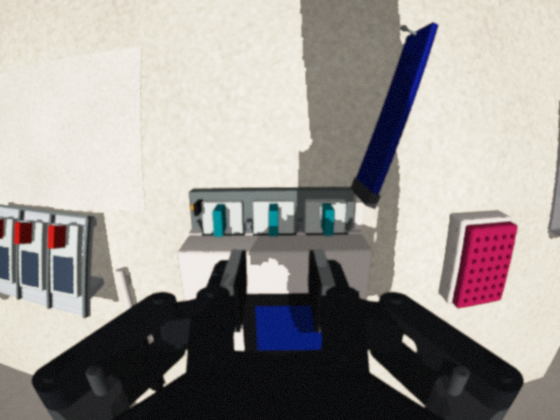

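All the fins line up and match the spent ones' home positions. The door shows from hinge (367,192) to free end (430,25). Next I measure the door angle and push it shut along its arc.

```bash
cat > g.py <<'E'
from h import *
import sys
o={"tcp_pos":[530,132,220],"ee_rot":[180,0,181.7]}; pr=cam("wrist",o)
im=cv2.cvtColor(cv2.imread("pics/w11.png"),cv2.COLOR_BGR2HSV)
m=(im[...,0]>108)&(im[...,0]<130)&(im[...,1]>150)&(im[...,2]>25); b=[x for x in blobs(m,200) if x[1][1]<200][0]
ys,xs=np.nonzero(b[0]); P=np.array([pr.ray(q,60)[:2] for q in zip(xs[::3],ys[::3])])
vx,vy,x0,y0=cv2.fitLine(P.astype(np.float32),cv2.DIST_L2,0,.01,.01).ravel()
s=(P-[x0,y0])@[vx,vy]; print("ends",(np.array([x0,y0])+np.outer([s.min(),s.max()],[vx,vy])).round(1))
hin=FIN1-24*ux+95.5*uy; print("hinge",hin)
d=np.array([vx,vy]); d=d if d[0]<0 else -d
dd=d@ux[:2],d@uy[:2]; th0=np.degrees(np.arctan2(-dd[0],-dd[1])); print("theta",th0)
def pose(th,c,r=165,z=32):
    a=np.radians(th); dr=-uy*np.cos(a)-ux*np.sin(a); n=-ux*np.cos(a)+uy*np.sin(a)
    p=hin+dr*r+n*c; p[2]=z; return p,[180,0,181.7-th]
if __name__=="__main__":
    p,e=pose(th0,45); print(p,solve_ik(p,e)); p,e=pose(0,15); print(p,solve_ik(p,e))
E
python3 g.py
```

```text
ends [[349.4 274. ]
 [524.6 217.1]]
hinge [538.17743705 223.44597678  20.        ]
theta 109.70021763461843
[395.15923284 317.23186734  32.        ] [ 3.08172372e+01  1.37266302e+01  1.15379455e+02 -2.54444375e-14
  5.08939151e+01  4.88174548e+01]
[528.07896942  58.0736062   32.        ] [ -1.29571748  16.27388329 112.07683287   0.          51.64928384
 -92.99571748]
```

```bash
cat > k.py <<'E'
from g import *
grip(0,40)
p,e=pose(th0,50,z=180); goto(p,e); p,e=pose(th0,50); move_l(p,speed=150); st("beside")
c0=16; fm=0
p,e=pose(th0,c0+6); move_l(p,e,speed=60)
for th in np.r_[np.arange(th0-6,8,-6),np.arange(7,-4.1,-.75)]:
    p,e=pose(th,c0); move_l(p,e,speed=110 if th>8 else 25); o=get_obs(); f=np.linalg.norm(o["wrist_force"][:2]); fm=max(fm,f)
    if th<8: print("%.1f %.1f"%(th,f),o["tcp_pos"].round(1))
    if f>28: print("stop"); break
print("max",fm); im=get_image("top"); im2=get_image("wrist")
p,e=pose(th,c0+60); move_l(p,speed=120); st("back"); o=get_obs(); goto(o["tcp_pos"]+[0,0,200],[180,0,181.7]); 
wait(.2); im=get_image("top"); s=get_image("scene")
cv2.imwrite("pics/d1.png",np.hstack([cv2.resize(im[160:360,130:330,::-1],(400,400)),cv2.resize(s[130:280,250:400,::-1],(400,400))])); print(get_obs()["t"])
E
python3 k.py
```

```text
ends [[349.4 274. ]
 [524.6 217.1]]
hinge [538.17743705 223.44597678  20.        ]
theta 109.70021763461843
beside t113.2 [397.6 322.5  32.9] w-0.1 gf0 F [-0.9 -0.  -0.3]
7.0 0.5 [507.   60.6  32. ]
6.2 0.5 [509.3  60.2  32.1]
5.5 0.6 [511.5  59.8  32.1]
4.8 0.2 [513.7  59.5  32.1]
4.0 0.4 [515.8  59.2  32.1]
3.2 0.4 [517.4  59.   31.8]
2.5 4.7 [518.4  58.8  31.4]
1.8 3.5 [520.9  58.5  31.2]
1.0 1.0 [525.9  58.1  32.7]
0.2 4.7 [526.1  58.1  32.2]
-0.5 7.6 [525.8  58.   31. ]
-1.2 11.8 [525.7  57.9  30.5]
-2.0 15.4 [525.4  57.9  29.4]
-2.8 18.8 [525.2  57.8  28.5]
-3.5 24.8 [525.   57.6  28.3]
max 24.805648354927072
back t124.0 [479.5  52.2  32.8] w-0.1 gf0 F [0.1 0.8 0.8]
125.0917
```

View pics/d1.png

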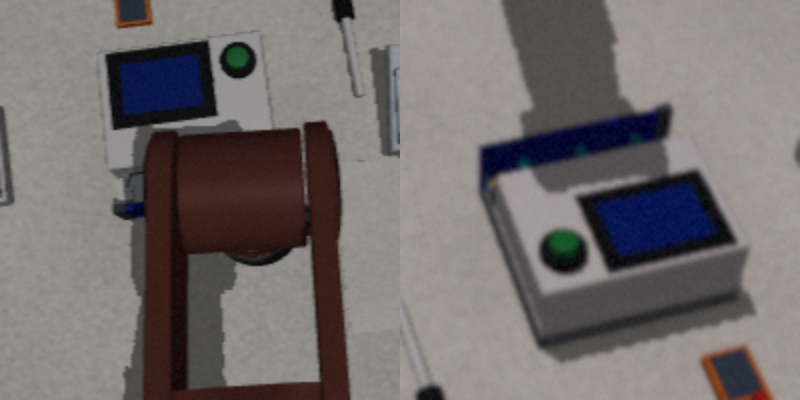

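The force profile shows the catch passing at about 2° and then a hard stop, and the scene view shows the door flush. Now press the button.

Run:
```python
from h import *
goto([689,66.5,170],[180,0,181.7]); move_l([689,66.5,104],speed=100)
for z in np.arange(102,70,-1.):
    move_l([689,66.5,z],speed=25); o=get_obs(); f=o["wrist_force"][2]
    if f>.8: print(z,o["tcp_pos"][2].round(1),f.round(1))
    if f>16: break
wait(.3); move_l([689,66.5,190],speed=150); goto([430,-60,330],[180,0,181.7]); o=st("end")
goto([330,-330,300],[180,0,150]); im=get_image("top"); s=get_image("scene")
cv2.imwrite("pics/end.png",np.hstack([cv2.resize(im[90:370,80:460,::-1],(470,346)),cv2.resize(s[100:300,230:420,::-1],(329,346))]))
```

```text
102.0 103.0 3.3
101.0 101.7 5.2
100.0 101.1 5.6
99.0 101.1 9.4
98.0 101.0 13.0
97.0 100.9 15.9
96.0 100.8 18.8
end t130.8 [430.4 -59.8 329.4] w-0.0 gf0 F [ 0.4 -0.5 -0.7]
```

View pics/end.png

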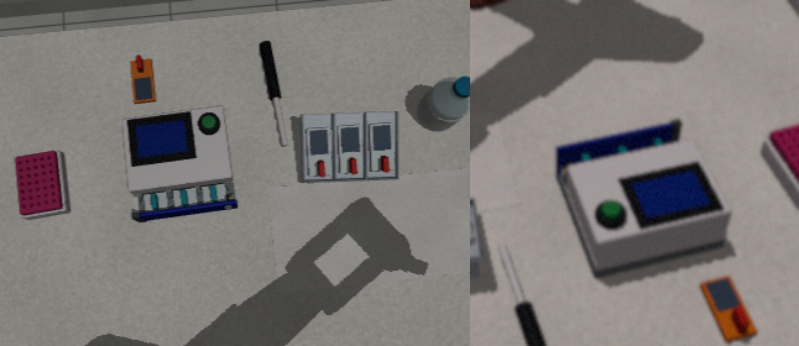

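Everything is in place. The press bottomed at z≈101, but I missed where contact began, so I press once more, slowly, to confirm the full 6 mm of travel.

Run:
```python
from h import *
goto([689.6,66.6,170],[180,0,181.7]); move_l([689.6,66.6,114],speed=100)
for z in np.arange(113,90,-1.):
    move_l([689.6,66.6,z],speed=25); o=get_obs(); f=o["wrist_force"][2]; print(z,o["tcp_pos"][2].round(1),f.round(1))
    if f>20: break
wait(.5); move_l([689.6,66.6,190],speed=150); goto([430,-60,330],[180,0,181.7]); st("end")
```

```text
113.0 114.0 -0.1
112.0 112.1 -0.1
111.0 110.8 -0.5
110.0 109.8 0.3
109.0 108.9 0.4
108.0 107.9 0.8
107.0 107.1 0.3
106.0 106.3 2.1
105.0 105.2 3.0
104.0 104.2 2.9
103.0 103.2 4.0
102.0 102.2 4.4
101.0 101.2 5.8
100.0 101.0 8.1
99.0 101.0 11.4
98.0 101.0 14.6
97.0 100.9 17.0
96.0 100.8 19.6
95.0 100.8 23.5
end t142.0 [430.4 -59.9 329.4] w0.2 gf0 F [ 0.9  0.6 -0.2]
```

Contact at 107 and hard stop at 101 means the full 6 mm of travel. Hand in.

```bash
python3 -c "
from station import *
print(sign_off())"
```

```text
the job is handed in; nothing more can be done
None
```

The job is handed in: all three spent cassettes lie flat in the drain rack, all three fresh ones are home in their bays, the door is shut on its catch, and the start button was fully pressed (twice, the second press to confirm full travel); one fresh cassette was dropped when the grip slackened, and I recovered it and put it in bay 0.

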